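# Key the dial rose onto a home-made lighting desk

## Task

The black dial rose on the lighting desk sits raised on its spindle, turned the wrong way. With a fingertip, gently push its yellow lug round until the notch in its rim lines up with the orange pin, then press the rose down at its hub until it is fully home over the pin, and move clear. Only push and press: do not pinch the lug, do not pull the rose up, and leave the loose things on the desk and table where they are.

Things in the scene. Friction and masses are not known exactly. Their poses are not given: they have to be found in the camera images.
- hub (a point): Centre of the top of the steel hub of the black dial rose, on its vertical turning axis: the place to press. The rose is a disc 120 mm in diameter, 10 mm thick; the hub is 36 mm across, its top 3 mm above the disc's upper face.
- lug_top (a point): Centre of the top of the upright yellow lug by which the rose is pushed round: a cylinder 14 mm in diameter standing 22 mm above the disc's upper face, fixed to the rose, its axis 42 mm from the turning axis, directly opposite the notch.
- notch (a point): Middle of the notch, at the level of the disc's upper face, 53 mm from the turning axis. The notch is a 12 mm wide, open gap in the rim, from 44 to 60 mm from the axis, with a white line on the disc pointing to it from the hub.
- pin (a point): Point on the top line of the orange pin, 53 mm from the turning axis. The pin is a round bar 8 mm in diameter lying radially on the aluminium flange (160 mm across) under the rose, 46 to 78 mm from the axis; its end shows beyond the rim. Its direction differs each time. Its rounded top guides the notch in if that is up to about 4 mm off sideways.
- rose (a joint): Turn of the rose, rad, counter-clockwise from above positive, no stops; the notch lies over the pin at 0 and at 6.283. Starts between 0.8 and 5.4. Light friction (about 0.05 N m); it stays where it is left.
- rose_push (a joint): How far the rose is pressed down its spindle, m: 0 at the start, 0.0095 fully home, below 0 pulled up. It takes about 3 N and stays where it is left. With the notch off the pin it stops on the pin at about 0.0025.
- desk: The lighting desk: a low brown MDF box 364 mm (x) by 524 mm (y), 60 mm high, fixed; origin at the centre of its underside. Faders and small knobs on its top, up to 16 mm high, stand at least 150 mm left and right of its centre.
- spare_knob: Loose small black knob, 24 mm in diameter, 22 mm high, on the desk near its front edge; leave it. Origin at the centre of its underside.
- fader_cap: Loose grey fader cap, 24 x 14 x 14 mm, on the desk near its front edge; leave it. Origin at the centre of its underside.
- spanner: Loose steel spanner, about 120 mm long, lying on the desk near its far edge; leave it.
- mug: Loose white mug, 80 mm in diameter, 90 mm high, on the table to one side of the desk; leave it. Origin at the centre of its underside.
- tape_roll: Loose blue roll, 90 mm in diameter, 24 mm high, on the table at the right; leave it. Origin at the centre of its underside.
- screw_jar: Loose glass jar, 60 mm in diameter, 75 mm high, on the table to one side of the desk; leave it. Origin at the centre of its underside.

How it is judged:
On the way, in this order (a step that is already met when the one before it is completed fails the run):
1. the notch has been turned over the pin while the rose is still raised (horizontal distance between notch and pin below 0.006 m and value of joint rose_push below 0.005 m), for 0.02 s.
2. the rose is pressed home over the pin (horizontal distance between notch and pin below 0.005 m and value of joint rose_push above 0.0075 m), for 0.1 s.
At the end, for the whole second after the job is handed in: The rose is pressed at least 7.5 of its 9.5 mm down, its notch within 5 mm of the pin, at rest, and every loose thing is within 20 mm of where it stood (all of step 2 and velocity of joint rose between -0.05 and 0.05 rad/s and distance of each of spare_knob, fader_cap, spanner, mug, tape_roll, screw_jar from where it was at the start of the episode below 0.02 m); the robot touches nothing.
It fails at once if the rose was pulled up its spindle by more than 4 mm (value of joint rose_push below -0.004 m).
It fails at once if the lug was pinched or forced (more than 25 N on it) (contact force between the fingers and rose_c32 above 25 N).
It fails at once if a loose thing was moved or lifted by more than 20 mm (distance of any of spare_knob, fader_cap, spanner, mug, tape_roll, screw_jar from where it was at the start of the episode above 0.02 m).
It also fails if it takes over 51 s, if anything falls off the work surface, if the arm or the gripper's body presses on something with over 40 N, if the wrist force passes 120 N, or if a joint passes its speed limit or range.

## Robot

A 7-joint arm with a two-finger parallel gripper is mounted at the origin on the work surface. World frame = base frame: x ahead of the robot, y to its left, z up, the work surface at z = 0. Lengths are in m, angles in rad, forces in N, time in s.
With the tool pointing down it reaches from about 0.425 to 0.925 m from the base axis. Payload 6.8 kg.
Tool frame: the origin (TCP) lies on the centre line of the jaws, within the pads' length; the fingertips stand bot.finger_overhang ahead of it and the grasp point (between the pads) lies 3 mm ahead of it (bot.finger_overhang is the distance from the TCP to the fingertips, in m); z points along the fingers, y is the direction in which the jaws open and shut (so a half turn about z gives the same grasp; the last joint's range is limited). The gripper opens to 85 mm and grips with 20 to 120 N. Pads are 22 mm wide; open, the fingers measure 114 mm over their backs; the gripper's body (76 mm by 85 mm) begins 54 mm behind the grasp point. The pads swing forward as they close: fully open they stand 13 mm farther back than shut.
Start: joints at [1.238, 0.477, 0.022, 1.555, -0.011, 1.109, -0.083], TCP at [0.15, -0.658, 0.253] pointing down, gripper open.
Joint ranges: [-2.96, 2.96], [-0.34, 2.1], [-1.41, 1.46], [0.24, 2.44], [-1.37, 4.51], [0.17, 1.92], [-2.96, 2.96]. Speed limits (rad/s): [2.39, 2.39, 3.14, 3.14, 3.14, 3.14, 3.14].

## Interface

Orientations are given as a unit quaternion [w, x, y, z].
In Python, from station import bot gives the robot as it stands.
- The arm moves only by the tool drive_tool, never from a script. Its argument "increments" is text: rows parted by semicolons, each of 4 numbers parted by spaces: the shift along the world's x, y, z in m, then the turn about the world's z in rad. In form: tx ty tz spin; .... A call has 1 to 12 rows; each row shifts and turns the commanded pose from where the row before left it; what a row does not reach is not made up. A row lasts 1/12 s, in which the tool goes at most 41.7 mm and 7.16 degrees, less where a joint would pass 70% of its speed; a pose out of reach is approached as far as the arm can. A call is refused whole if a number of a shift passes 0.0417 or a number of a turn 0.125, either way. A call with a gripper value outside its range is refused whole. "grip" is the opening, from 0 (shut) to 1 (fully open), set as the call begins (left out, the last holds). The fingers move at their own pace and stop on an object; "squeeze" is the grip in N (left out, the last holds). Time passes only in rows, so rows that do not move let the fingers close. It gives the time, the measured TCP pose, the force and the opening at its end, in the units of the state.
- bot.get_obs(): the state, without advancing time (a new reading comes with each control period).
- bot.read_camera(name): name is "scene" or "top"; returns the picture (420x560x3 uint8, red, green, blue); there is no depth.
- bot.calibration(name): a dict with "fx", "fy", "cx", "cy" (pixels), "distortion" ([k1, k2, p1, p2, k3] as OpenCV has them; the pictures are not rectified), "camera_from_world" (4x4, takes a point from world to camera coordinates). Camera axes: x right, y down, z forward; pixel columns grow to the right and rows downward; lengths in m; the calibration is good to about 2 mm. A picture is of the moment at which its call begins. calibration takes no time and is no camera call.
- bot.hand_in(): hands the job in, once; it reports no verdict.
The state is a dict: "t": time; "q": joint angles; "joint_vel": joint speeds; "joint_torque": joint torques, N m; "eef_pos": TCP position; "tool_rot": TCP orientation; "contact_force": force on the tool from outside, world axes, zero at the start; "torque": the same for the moment, N m; "gripper_width": opening from 0.0 (shut) to 1.0 (fully open).
Only numpy, scipy, OpenCV 4.12 (cv2) and the standard library are available. Lean on these libraries where they do the work, as an engineer would, in place of code of your own. Each camera call takes 0.05 s, during which the arm holds its last target.

## Working session

There is one attempt and no reset: what is moved stays moved. The work goes in short steps, Python scripts to look and compute and a tool call to move; the robot and the scene stay as the last step left them, time stands still between calls to the robot, and variables do not carry over. Pictures are saved under pics/ and viewed, and the job is handed in when it is done.

Besides the shell and the picture viewer there is one more tool, called by a JSON object that holds its "op" and its "data". drive_tool: Moves the arm, as the interface text tells. Its arguments: {"type":"object","properties":{"increments":{"type":"string"},"grip":{"type":"number"},"squeeze":{"type":"number"}},"required":["increments"]}

```bash
mkdir -p pics
python3 - <<'E'
from station import bot
import cv2
for n in("scene","top"):
    im=bot.read_camera(n); cv2.imwrite(f"pics/{n}0.png",im[:,:,::-1])
    c=bot.calibration(n); print(n,{k:c[k] for k in c})
print(bot.get_obs(), bot.finger_overhang)
E
```

```text
scene {'fx': 433.7317725912221, 'fy': 433.7317725912221, 'cx': 276.03997677503463, 'cy': 210.28911993474583, 'distortion': array([-0.09375425,  0.        ,  0.        ,  0.        ,  0.        ]), 'camera_from_world': array([[ 0.71318971,  0.70094886, -0.00558031, -0.35821733],
       [ 0.46804265, -0.48211226, -0.74061046, -0.19189814],
       [-0.52182039,  0.52558393, -0.67191146,  1.604735  ],
       [ 0.        ,  0.        ,  0.        ,  1.        ]])}
top {'fx': 405.55937129368857, 'fy': 405.55937129368857, 'cx': 274.8310225751986, 'cy': 218.55340643399953, 'distortion': array([-0.10998838,  0.        ,  0.        ,  0.        ,  0.        ]), 'camera_from_world': array([[-0.00552032, -0.99976929, -0.02075814,  0.00748413],
       [-0.99747511,  0.00697504, -0.07067353,  0.5352662 ],
       [ 0.07080201,  0.02031559, -0.99728349,  1.22330177],
       [ 0.        ,  0.        ,  0.        ,  1.        ]])}
{'t': 0.1, 'q': array([ 1.23790317,  0.47771059,  0.02231676,  1.55628634, -0.01149956,
        1.10931181, -0.08309081]), 'joint_vel': array([-0.00083706, -0.00084497,  0.00082053, -0.00237169, -0.00036114,
        0.00036623,  0.00165536]), 'joint_torque': array([ 4.51032261e-03, -5.97754598e+01,  1.61338136e+00, -2.81952006e+01,
        1.27304904e-02,  5.00726906e-03,  6.28831685e-05]), 'eef_pos': array([ 0.15036605, -0.65755759,  0.25245497]), 'tool_rot': array([-7.81758573e-04,  9.93686860e-01,  1.12186425e-01, -1.40023180e-04]), 'contact_force': array([ 0.21961624, -1.0101031 ,  0.51412576]), 'torque': array([ 0.02001365, -0.03790306, -0.01778451]), 'gripper_width': 0.9980244369332489} 0.022
```

View pics/scene0.png

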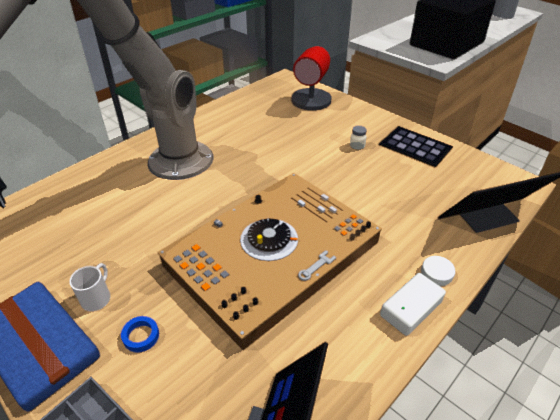

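View pics/top0.png

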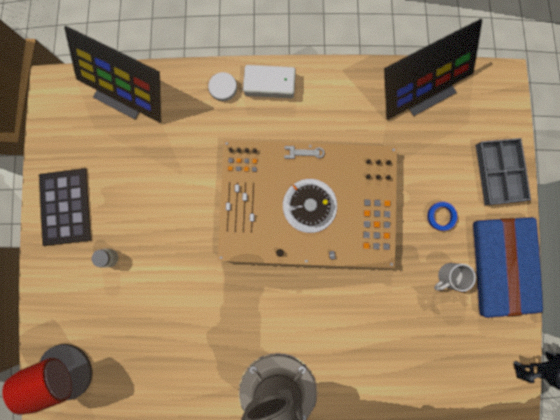

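```bash
cat > h.py <<'E'
import numpy as np,cv2
from station import bot
def ray(n,uv):
    c=bot.calibration(n);K=np.array([[c['fx'],0,c['cx']],[0,c['fy'],c['cy']],[0,0,1.]])
    p=cv2.undistortPoints(np.array([[uv]],float),K,c['distortion'])[0,0]
    T=c['camera_from_world'];R=T[:3,:3];o=-R.T@T[:3,3];d=R.T@np.array([p[0],p[1],1]);return o,d/np.linalg.norm(d)
def onz(n,uv,z):
    o,d=ray(n,uv);return o+d*(z-o[2])/d[2]
def tri(a,b):
    o1,d1=ray("scene",a);o2,d2=ray("top",b)
    s=np.linalg.lstsq(np.c_[d1,-d2],o2-o1,rcond=None)[0]
    p,q=o1+s[0]*d1,o2+s[1]*d2;return (p+q)/2,np.linalg.norm(p-q)
def proj(n,P):
    c=bot.calibration(n);K=np.array([[c['fx'],0,c['cx']],[0,c['fy'],c['cy']],[0,0,1.]]);T=c['camera_from_world']
    return cv2.projectPoints(np.array(P,float).reshape(-1,1,3),cv2.Rodrigues(T[:3,:3])[0],T[:3,3],K,c['distortion'])[0].reshape(-1,2)
E
python3 - <<'E'
import cv2,numpy as np
t=cv2.imread('pics/top0.png')[165:245,265:355];s=cv2.imread('pics/scene0.png')[205:270,230:310]
cv2.imwrite('pics/tz.png',cv2.resize(t,None,fx=7,fy=7,interpolation=cv2.INTER_CUBIC))
cv2.imwrite('pics/sz.png',cv2.resize(s,None,fx=8,fy=8,interpolation=cv2.INTER_CUBIC))
for n,box in(('top0',(165,245,265,355)),('scene0',(205,270,230,310))):
    im=cv2.imread(f'pics/{n}.png');h=cv2.cvtColor(im,cv2.COLOR_BGR2HSV)
    a,b,c,d=box
    hh=h[a:b,c:d]
    for nm,lo,hi in(('yel',(24,150,120),(34,255,255)),('ora',(3,120,150),(16,255,255)),('white',(0,0,170),(180,60,255)),('dark',(0,0,0),(180,255,70))):
        m=cv2.inRange(hh,lo,hi)
        k,l,st,ce=cv2.connectedComponentsWithStats(m)
        for i in range(1,k):
            if st[i,4]>3: print(n,nm,ce[i]+[c,a],st[i])
E
```

```text
top0 yel [324.9 201.3] [58 34  5  5 20]
top0 ora [306.02635105 201.71058508] [   0    0   90   80 2239]
top0 ora [352.81818182 168.72727273] [85  1  5  6 11]
top0 ora [341.38461538 168.46153846] [73  2  8  4 13]
top0 ora [283.75 172.75] [18  7  3  3  4]
top0 ora [328.    181.125] [61 15  5  3  8]
top0 ora [331.         184.83333333] [65 19  3  3  6]
top0 ora [343.6 201.4] [78 35  3  3  5]
top0 ora [339.66666667 204.25      ] [73 36  5  7 12]
top0 ora [274.33333333 212.66666667] [ 7 45  5  7 15]
top0 ora [277.8 212. ] [12 45  2  5  5]
top0 ora [294.2 233.2] [28 67  3  3  5]
top0 ora [348. 234.] [82 67  3  5  6]
top0 ora [344.5 237. ] [78 72  4  1  4]
top0 ora [336.88888889 241.88888889] [71 75  3  5  9]
top0 ora [343.47826087 241.47826087] [75 74  8  6 23]
top0 ora [350.14285714 240.57142857] [83 74  4  4  7]
top0 ora [331.875 242.875] [65 77  5  3  8]
top0 ora [349.66666667 243.66666667] [83 78  5  2  6]
top0 white [317.90204082 186.31836735] [ 30  14  42  27 245]
top0 white [299.07572383 215.09131403] [ 18  21  54  46 449]
top0 dark [309.58208955 204.75746269] [ 26  21  39  39 804]

[... 1318 characters left out ...]
 [38 56  7  6 13]
scene0 ora [299.25 263.5 ] [69 57  2  4  4]
scene0 ora [302.8 262. ] [72 56  3  3  5]
scene0 ora [307.2 262. ] [76 56  3  3  5]
scene0 ora [274.44444444 266.22222222] [43 58  4  7  9]
scene0 ora [292.25 266.75] [61 61  3  3  4]
scene0 ora [305.33333333 266.4       ] [71 60  9  4 15]
scene0 ora [257.         268.22222222] [25 62  6  3  9]
scene0 white [290.42682927 229.30487805] [49 15 19 18 82]
scene0 white [269.22760291 248.53510896] [ 10  19  58  36 413]
scene0 white [275.2 226.2] [44 20  3  3  5]
scene0 white [268.75       232.39473684] [33 24 12  8 76]
scene0 white [308.         268.42857143] [76 62  4  3  7]
scene0 dark [269.046875   235.40144231] [ 18  14  42  33 832]
```

View pics/tz.png

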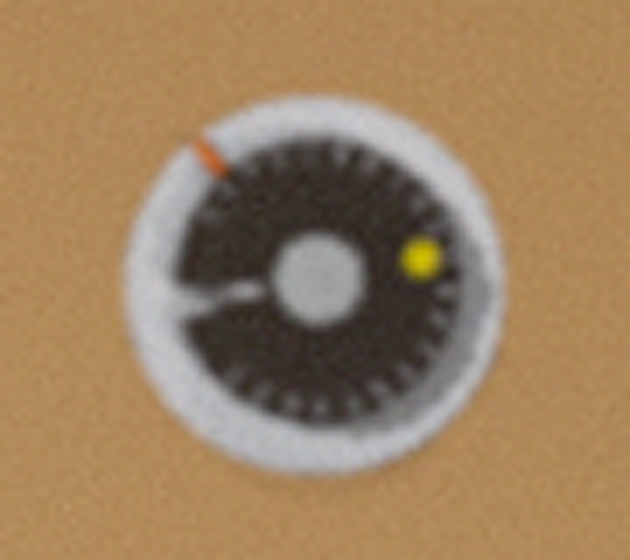

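View pics/sz.png

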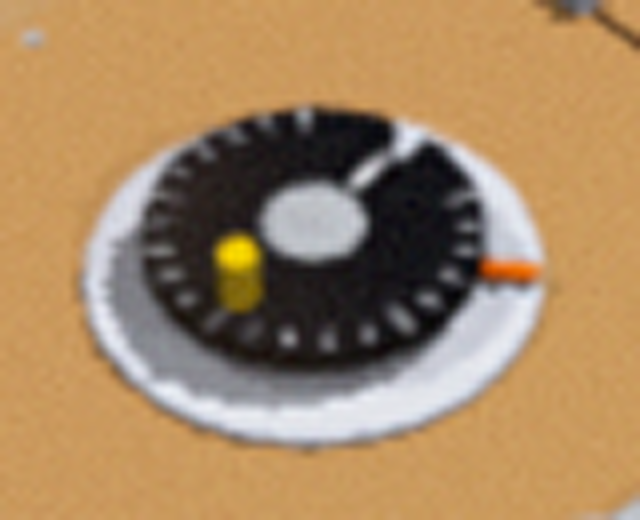

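Run:
```python
from h import *
im=cv2.imread('pics/top0.png');hs=cv2.cvtColor(im,cv2.COLOR_BGR2HSV)
# pin saturation-weighted centroid
def cen(img,box,lo,hi):
    a,b,c,d=box;m=cv2.inRange(cv2.cvtColor(cv2.imread(img),cv2.COLOR_BGR2HSV)[a:b,c:d],lo,hi)
    ys,xs=np.nonzero(m);return np.array([xs.mean()+c,ys.mean()+a]),len(xs)
pt,n1=cen('pics/top0.png',(184,191,291,299),(0,90,120),(18,255,255))
ps,n2=cen('pics/scene0.png',(236,242,289,299),(0,150,120),(18,255,255))
print(pt,n1,ps,n2)
H,e=tri((268.8,232.2),(310.1,204.6));print('hub',H,e)
L,e=tri((259.3,236.3),(324.8,201.3));print('lug',L,e)
P,e=tri(ps,pt);print('pin',P,e)
for n,u in(('top',(310.1,204.6)),('scene',(268.8,232.2))):
  for z in(.095,.1,.105,.11): print(n,z,onz(n,u,z))
for n,u in(('scene',ps),('top',pt)): print(n,'pin',[onz(n,u,z)[:2].round(4) for z in(.07,.08,.09)])
# flange ellipse centre: white/gray low-saturation
for n,(a,b,c,d) in(('top',(165,245,265,355)),('scene',(205,270,230,310))):
    hh=cv2.cvtColor(cv2.imread(f'pics/{n}0.png'),cv2.COLOR_BGR2HSV)[a:b,c:d]
    m=((hh[:,:,1]<75)|(hh[:,:,2]<80)).astype(np.uint8)
    m=cv2.morphologyEx(m,cv2.MORPH_OPEN,np.ones((3,3)))
    cs=max(cv2.findContours(m,0,1)[0],key=cv2.contourArea);el=cv2.fitEllipse(cv2.convexHull(cs));ce=np.array(el[0])+[c,a]
    print(n,'flange',ce,el[1],[onz(n,ce,z).round(4)[:2] for z in(.06,.065,.07,.075)])
```

```text
[293.78947368 186.31578947] 19 [293.         238.35714286] 14
hub [ 0.57118086 -0.09925376  0.08469282] 0.001813017282164872
lug [ 0.57799253 -0.14057426  0.10371499] 0.0006770262478253347
pin [ 0.62576038 -0.05499113  0.06711711] 0.004084504615892576
top 0.095 [ 0.56948308 -0.09922737  0.095     ]
top 0.1 [ 0.56895796 -0.09889149  0.1       ]
top 0.105 [ 0.56843284 -0.0985556   0.105     ]
top 0.11 [ 0.56790772 -0.09821972  0.11      ]
scene 0.095 [ 0.5791928  -0.10568693  0.095     ]
scene 0.1 [ 0.58278874 -0.10913793  0.1       ]
scene 0.105 [ 0.58638468 -0.11258894  0.105     ]
scene 0.11 [ 0.58998062 -0.11603994  0.11      ]
scene pin [array([ 0.6263, -0.0587]), array([ 0.6328, -0.0659]), array([ 0.6392, -0.0732])]
top pin [array([ 0.6267, -0.0534]), array([ 0.6252, -0.0532]), array([ 0.6237, -0.0529])]
top flange [309.5145874  205.35059738] (54.31768798828125, 55.052974700927734) [array([ 0.5709, -0.0998]), array([ 0.5704, -0.0995]), array([ 0.5699, -0.0992]), array([ 0.5694, -0.0988])]
scene flange [268.78688812 239.29496002] (41.96323013305664, 58.17719650268555) [array([ 0.5738, -0.1013]), array([ 0.5773, -0.1046]), array([ 0.5808, -0.1079]), array([ 0.5843, -0.1113])]
```

The top view shows the hub at (310,205), the lug at (325,201), the pin at (294,186) and the notch pointing left at about (292,208). The triangulated values fit the given sizes: the hub-to-lug radius is 41.9 mm and the lug stands 19 mm above the hub. The rose needs to turn about -60° (clockwise).

{"op": "drive_tool", "data": {"increments": "0.0253 0.029 0 0;0.0253 0.029 0 0;0.0253 0.029 0 0;0.0253 0.029 0 0;0.0253 0.029 0 0;0.0253 0.029 0 0;0.0253 0.029 0 0;0.0253 0.029 0 0;0.0253 0.029 0 0;0.0253 0.029 0 0;0.0253 0.029 0 0;0.0253 0.029 0 0", "grip": 0}}

```text
t: 1.1
eef_pos: [0.4548, -0.3084, 0.2531]
tool_rot: [-0.0, 0.994, 0.112, -0.0]
contact_force: [-0.6, -1.4, 0.1]
gripper_width: -0.0
```

{"op": "drive_tool", "data": {"increments": "0.0253 0.029 0 0;0.0253 0.029 0 0;0.0253 0.029 0 0;0.0253 0.029 0 -0.02;0.0253 0.029 0 -0.02;0.0253 0.029 0 -0.02;0 0 -0.02 0;0 0 -0.03 0;0 0 -0.02 0;0 0 0 0;0 0 0 0;0 0 0 0"}}

```text
t: 2.1
eef_pos: [0.6065, -0.1363, 0.1845]
tool_rot: [0.0, 0.997, 0.082, 0.001]
contact_force: [-0.4, 0.1, 0.2]
gripper_width: -0.005
```

{"op": "drive_tool", "data": {"increments": "0 0 -0.012 0;0 0 -0.012 0;0 0 -0.012 0;0 0 -0.012 0;0 0 -0.006 0;0 0 0 0;0 0 0 0"}}

```text
t: 2.68
eef_pos: [0.6056, -0.136, 0.1287]
tool_rot: [-0.0, 0.997, 0.082, -0.001]
contact_force: [0.7, 0.5, 0.1]
gripper_width: 0.002
```

```bash
cat > look.py <<'E'
import sys
from h import *
for n,(a,b,c,d) in(('top',(165,245,265,355)),('scene',(195,270,230,310))):
    im=bot.read_camera(n)[:,:,::-1].copy();cv2.imwrite(f'pics/{n}{sys.argv[1]}.png',im)
    cv2.imwrite(f'pics/{n}{sys.argv[1]}z.png',cv2.resize(im[a:b,c:d],None,fx=7,fy=7,interpolation=cv2.INTER_CUBIC))
o=bot.get_obs();print(o['t'],o['eef_pos'],o['contact_force'])
E
python3 look.py 1
```

```text
2.7833 [ 0.60631351 -0.13603259  0.12973558] [-0.02028166 -0.440999   -0.22819634]
```

View pics/scene1z.png

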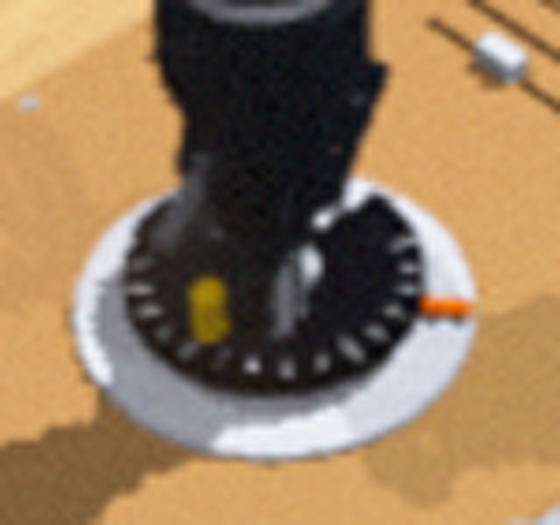

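View pics/top1z.png

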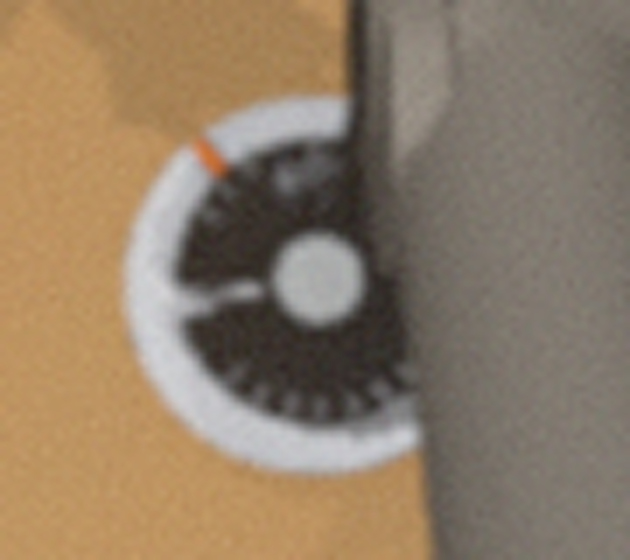

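Run:
```python
import numpy as np
A=np.array([.571,-.0995]);p=np.array([.606,-.136])
for k,D in enumerate(range(0,61,5)):
    t=np.radians(-80.6-D);w=A+.042*np.array([np.cos(t),np.sin(t)])-.018*np.array([np.sin(t),-np.cos(t)])
    print(D,w.round(4),(w-p).round(4));p=w
```

```text
0 [ 0.5956 -0.138 ] [-0.0104 -0.002 ]
5 [ 0.5922 -0.14  ] [-0.0034 -0.002 ]
10 [ 0.5886 -0.1417] [-0.0036 -0.0017]
15 [ 0.5848 -0.1431] [-0.0037 -0.0014]
20 [ 0.581  -0.1441] [-0.0038 -0.001 ]
25 [ 0.577  -0.1448] [-0.0039 -0.0007]
30 [ 0.5731 -0.1451] [-0.004  -0.0004]
35 [ 0.5691 -0.1452] [-0.004 -0.   ]
40 [ 0.5651 -0.1448] [-0.004   0.0003]
45 [ 0.5612 -0.1441] [-0.0039  0.0007]
50 [ 0.5573 -0.1431] [-0.0039  0.001 ]
55 [ 0.5536 -0.1417] [-0.0037  0.0014]
60 [ 0.55   -0.1401] [-0.0036  0.0017]
```

{"op": "drive_tool", "data": {"increments": "0 0 -0.008 0;0 0 -0.008 0;0 0 0 0;0 0 0 0"}}

```text
t: 3.12
eef_pos: [0.6053, -0.1359, 0.1125]
tool_rot: [-0.0, 0.997, 0.082, -0.001]
contact_force: [0.1, 0.1, -0.1]
gripper_width: -0.002
```

{"op": "drive_tool", "data": {"increments": "-0.0035 -0.0007 0 0;-0.0035 -0.0007 0 0;-0.0034 -0.0006 0 0;-0.0034 -0.002 0 -0.087;-0.0036 -0.0017 0 -0.087;-0.0037 -0.0014 0 -0.087;-0.0038 -0.001 0 -0.087;0 0 0 0;0 0 0 0"}}

```text
t: 3.87
eef_pos: [0.5808, -0.1443, 0.1136]
tool_rot: [0.0, 0.996, -0.09, 0.0]
contact_force: [-0.4, 0.0, 0.9]
gripper_width: 0.0
```

```bash
python3 look.py 2
```

```text
3.9667 [ 0.58101464 -0.14406795  0.11349658] [1.10207043 0.3661844  0.53499572]
```

View pics/top2z.png

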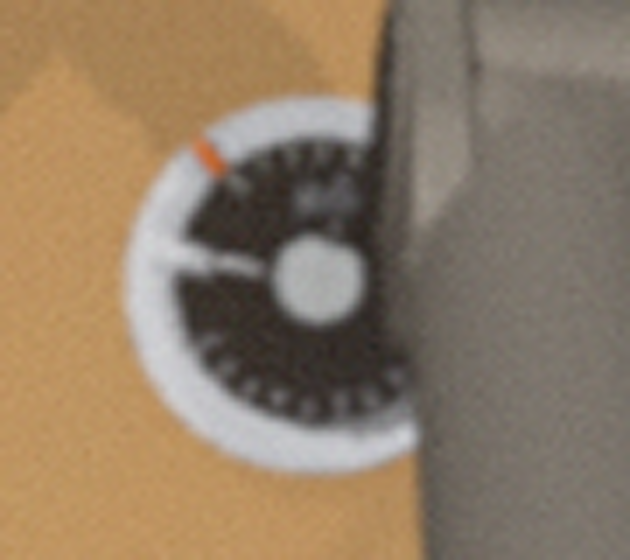

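View pics/scene2z.png

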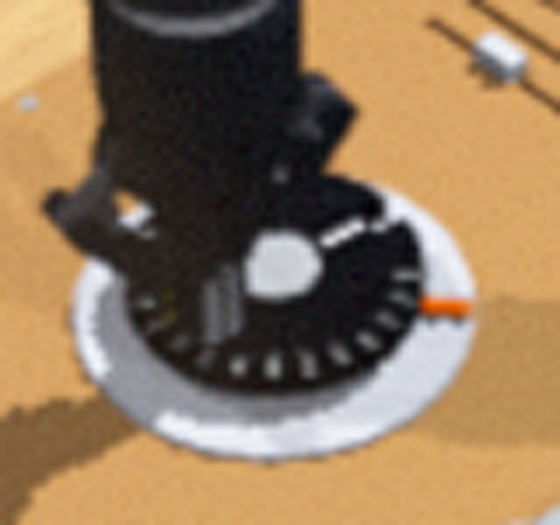

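{"op": "drive_tool", "data": {"increments": "-0.0039 -0.0007 0 -0.087;-0.004 -0.0004 0 -0.087;-0.004 0 0 -0.087;-0.004 0.0003 0 -0.087;-0.0039 0.0007 0 -0.087;-0.0039 0.001 0 -0.087;0 0 0 0;0 0 0 0"}}

```text
t: 4.63
eef_pos: [0.5573, -0.1431, 0.1134]
tool_rot: [0.0, 0.939, -0.343, -0.0]
contact_force: [1.0, 0.1, 0.0]
gripper_width: 0.006
```

```bash
python3 look.py 3
```

```text
4.7333 [ 0.55745699 -0.14312452  0.11330656] [-0.11503658  0.29152556 -0.23016758]
```

View pics/top3z.png

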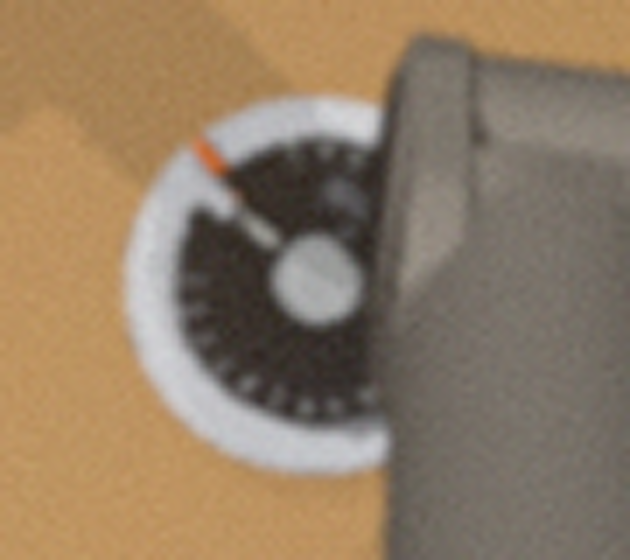

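View pics/scene3z.png

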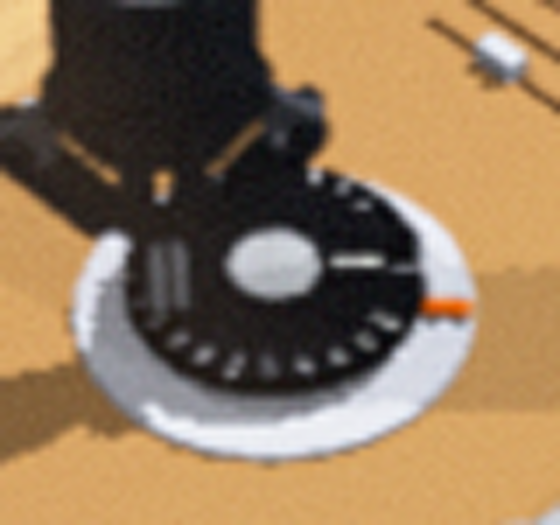

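```bash
cat > ang.py <<'E'
from h import *
def ang(n,uv,z,A=(.571,-.0995)):
    p=onz(n,uv,z)[:2]-A; return np.degrees(np.arctan2(p[1],p[0])).round(1),(np.hypot(*p)*1000).round(1)
def zp(n,x,y): c,a=(265,165) if n=='top' else (230,195); return (c+x/7-.43,a+y/7-.43)
E
python3 - <<'E'
from ang import *
hub={'top':zp('top',318,280),'scene':zp('scene',273,264)}
for n,l,p in(('top',(258,225),(211,158)),('scene',(357,261),(446,305))):
    A=onz(n,hub[n],.0847)[:2]
    print(n,A,'line',ang(n,zp(n,*l),.0817,A),'pin',[ang(n,zp(n,*p),z,A) for z in(.065,.069)])
# predicted pin ends (39deg) and line
A=np.array([.571,-.0995])
for n in('top','scene'):
    for a in(36,39,42):
        t=np.radians(a);u=np.array([np.cos(t),np.sin(t)])
        q=proj(n,[[*(A+r*u),z] for r,z in((.06,.067),(.078,.067),(.044,.0817))])
        c=(265,165) if n=='top' else (230,195)
        print(n,a,((q-c+.43)*7).round(0).tolist())
E
```

```text
top [ 0.57065452 -0.09962566] line (np.float64(46.2), np.float64(34.0)) pin [(np.float64(38.6), np.float64(69.5)), (np.float64(38.9), np.float64(69.1))]
scene [ 0.57156272 -0.09925207] line (np.float64(52.2), np.float64(33.5)) pin [(np.float64(41.3), np.float64(68.7)), (np.float64(38.1), np.float64(68.8))]
top 36 [[230.0, 170.0], [205.0, 136.0], [254.0, 196.0]]
top 39 [[224.0, 175.0], [197.0, 142.0], [250.0, 199.0]]
top 42 [[219.0, 179.0], [190.0, 148.0], [246.0, 202.0]]
scene 36 [[422.0, 310.0], [467.0, 315.0], [382.0, 280.0]]
scene 39 [[423.0, 305.0], [468.0, 308.0], [383.0, 276.0]]
scene 42 [[423.0, 299.0], [468.0, 300.0], [383.0, 272.0]]
```

{"op": "drive_tool", "data": {"increments": "-0.0019 0.0007 0 -0.044;-0.0018 0.0007 0 -0.043;-0.0018 0.0008 0 -0.044;-0.0017 0.0008 0 -0.035;0 0 0 0;0 0 0 0"}}

```text
t: 5.23
eef_pos: [0.5503, -0.1403, 0.1133]
tool_rot: [0.0, 0.907, -0.421, 0.0]
contact_force: [0.9, -0.4, -0.2]
gripper_width: 0.002
```

```bash
python3 look.py 4
```

```text
5.3333 [ 0.55024949 -0.140277    0.1132933 ] [-0.38972792 -0.48617392  0.45447081]
```

View pics/top4z.png

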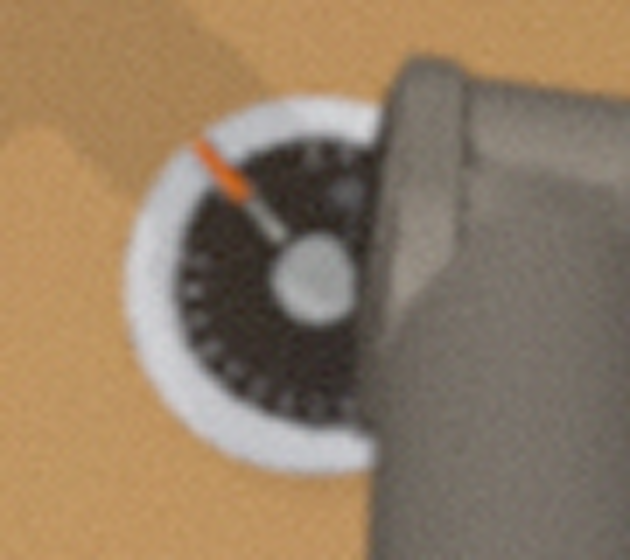

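View pics/scene4z.png

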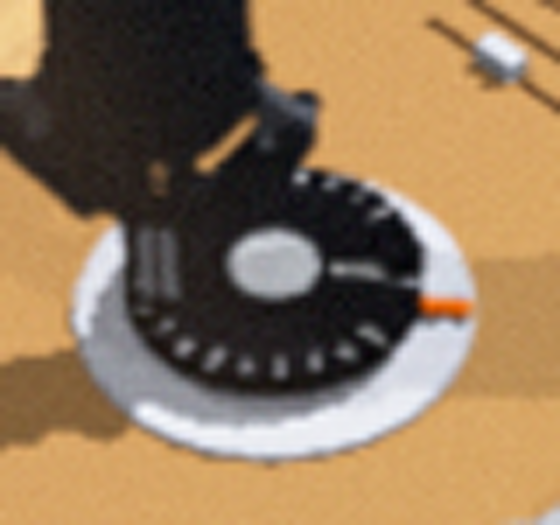

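Run:
```python
from ang import *
hub={'top':zp('top',317.5,280),'scene':zp('scene',273.5,264)}
for n,l in(('top',(267,219)),('scene',(357,270))):
    A=onz(n,hub[n],.0847)[:2]
    im=cv2.imread(f'pics/{n}4.png').astype(float)
    print(n,ang(n,zp(n,*l),.0817,A))
    # brightness-weighted centroid of line between radius 22..42 mm sampled by angle
    best=[]
    for a in np.arange(25,60,1.):
        t=np.radians(a);P=[[A[0]+r*np.cos(t),A[1]+r*np.sin(t),.0817] for r in np.linspace(.025,.038,9)]
        q=proj(n,P).astype(np.float32);v=cv2.remap(im.min(2).astype(np.float32),q[:,0],q[:,1],cv2.INTER_LINEAR).mean()
        best.append((a,v))
    b=np.array(best);w=np.clip(b[:,1]-np.percentile(b[:,1],60),0,None);print('line',(b[:,0]*w).sum()/w.sum(),b[b[:,1].argmax()])
    best=[]
    for a in np.arange(25,55,1.):
        t=np.radians(a);P=[[A[0]+r*np.cos(t),A[1]+r*np.sin(t),.068] for r in np.linspace(.064,.075,9)]
        q=proj(n,P).astype(np.float32);s=(im[:,:,2]-im[:,:,0]).astype(np.float32);best.append((a,cv2.remap(s,q[:,0],q[:,1],cv2.INTER_LINEAR).mean()))
    b=np.array(best);w=np.clip(b[:,1]-np.percentile(b[:,1],60),0,None);print('pin',(b[:,0]*w).sum()/w.sum())
```

```text
top (np.float64(38.3), np.float64(33.2))
line 39.150971399111974 [ 39.         115.58680725]
pin 38.986754501625605
scene (np.float64(43.6), np.float64(32.9))
line 44.20264653012198 [ 45.         119.78439331]
pin 38.228751441352486
```

The top view puts the notch over the pin, with the line at 39.2° and the pin at 39.0°. The scene view disagrees by a few degrees. I'll back off and re-measure with a clear view before pressing.

{"op": "drive_tool", "data": {"increments": "0.002 -0.0025 0 0;0.004 -0.005 0 0;0.004 -0.005 0 0;0 0 0.03 0;0 0 0.03 0;0 0 0.03 0;0 0.03 0 0.1;0 0.035 0 0.1;0 0.035 0 0.1;0 0.035 0 0.1;0 0.035 0 0.1;0 0.03 0 0.1"}}

```text
t: 6.33
eef_pos: [0.5604, 0.0494, 0.2036]
tool_rot: [-0.0, 0.991, -0.132, 0.0]
contact_force: [-0.3, 1.1, -0.5]
gripper_width: -0.001
```

{"op": "drive_tool", "data": {"increments": "0 0.035 0 0.1;0 0.035 0 0.1;0 0.03 0 0.1;0 0 0 0;0 0 0 0"}}

```text
t: 6.75
eef_pos: [0.5602, 0.1492, 0.2033]
tool_rot: [-0.0, 1.0, 0.016, -0.0]
contact_force: [0.6, -1.2, -0.0]
gripper_width: 0.003
```

```bash
python3 look.py 5
```

```text
6.85 [0.56052462 0.14578501 0.20310502] [ 0.23215967 -1.0000046  -0.95086756]
```

View pics/top5z.png

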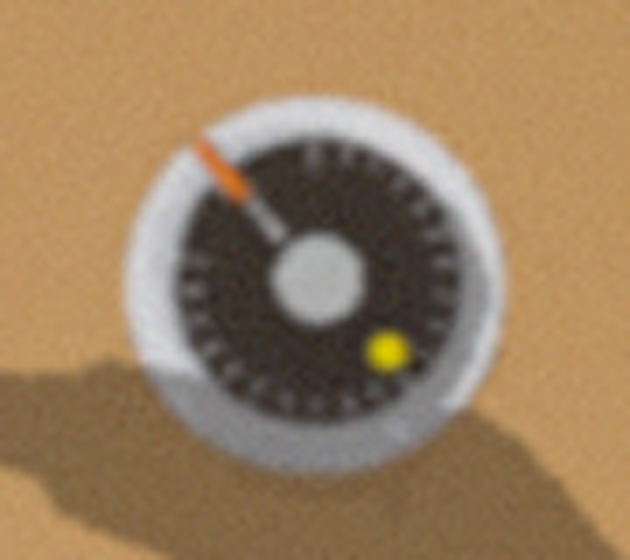

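View pics/scene5z.png

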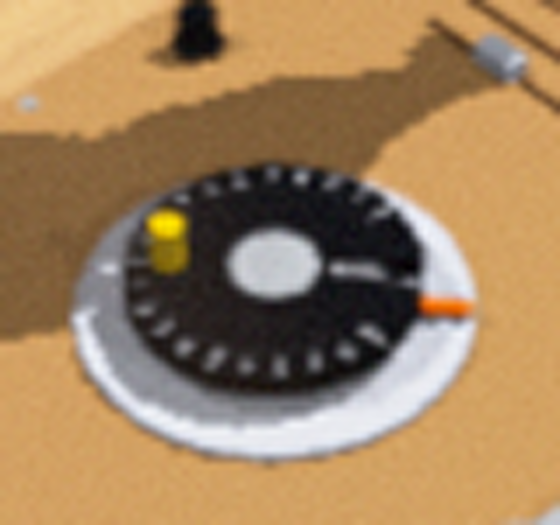

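Run:
```python
from ang import *
H,e=tri(zp('scene',274,264),zp('top',319,280));L,e2=tri(zp('scene',167,224),zp('top',388,351))
d=L-H;print(H,e,L,e2,np.hypot(*d[:2]),'notch',np.degrees(np.arctan2(-d[1],-d[0])))
for n,h,l,k in(('top',(319,280),(388,351),(265,219)),('scene',(274,264),(167,224),(357,270))):
    A=onz(n,zp(n,*h),.0847)[:2]
    a=ang(n,zp(n,*l),.1037,A);print(n,a,a[0]+180,'line',ang(n,zp(n,*k),.0817,A))
```

```text
[ 0.57120772 -0.09946675  0.08454384] 0.001590764852958933 [ 0.53966306 -0.12618625  0.10387659] 0.0009105135540619539 0.041340022770184545 notch 40.26584429136736
top (np.float64(-139.7), np.float64(41.0)) 40.30000000000001 line (np.float64(40.2), np.float64(34.1))
scene (np.float64(-140.1), np.float64(41.7)) 39.900000000000006 line (np.float64(43.6), np.float64(32.7))
```

Clear views: the lug gives a notch angle of 40.2° against the pin at about 39°, which is about 1 mm off. Next I'll press at the hub.

{"op": "drive_tool", "data": {"increments": "0.0015 -0.035 0 0.095;0.0015 -0.035 0 0.095;0.0015 -0.035 0 0.095;0.0015 -0.035 0 0.095;0.0015 -0.035 0 0.095;0.0015 -0.035 0 0.095;0.0015 -0.035 0 0.095;0 0 -0.02 0;0 0 -0.03 0;0 0 -0.02 0;0 0 0 0;0 0 0 0"}}

```text
t: 7.85
eef_pos: [0.5695, -0.0994, 0.1327]
tool_rot: [-0.0, 0.941, 0.339, -0.001]
contact_force: [0.1, 0.1, 0.9]
gripper_width: -0.003
```

```bash
python3 look.py 6
```

```text
7.95 [ 0.5713869  -0.09859617  0.13469988] [ 0.47482778 -0.21130844  0.4676474 ]
```

View pics/scene6z.png

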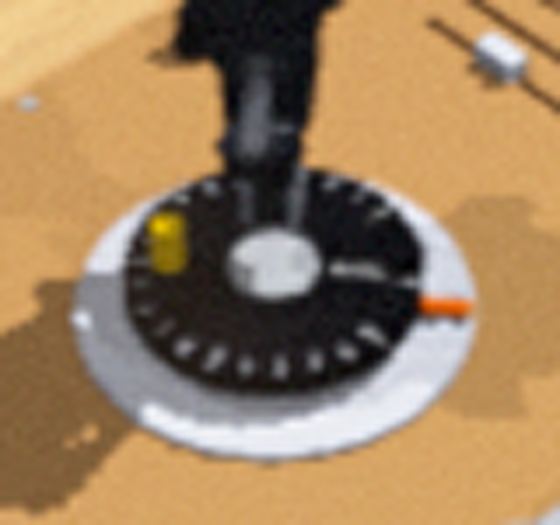

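{"op": "drive_tool", "data": {"increments": "0 0 -0.008 0;0 0 -0.008 0;0 0 -0.008 0;0 0 -0.002 0;0 0 -0.002 0;0 0 -0.002 0;0 0 -0.002 0;0 0 0 0;0 0 0 0"}}

```text
t: 8.7
eef_pos: [0.5703, -0.0976, 0.1011]
tool_rot: [-0.0, 0.94, 0.34, -0.0]
contact_force: [-0.1, -0.6, -1.2]
gripper_width: 0.0
```

{"op": "drive_tool", "data": {"increments": "0 0 -0.001 0;0 0 -0.001 0;0 0 -0.001 0;0 0 -0.001 0;0 0 0 0;0 0 0 0"}}

```text
t: 9.2
eef_pos: [0.5704, -0.0977, 0.0999]
tool_rot: [0.0, 0.94, 0.34, -0.0]
contact_force: [-9.0, 0.2, 25.0]
gripper_width: -0.004
```

```bash
python3 look.py 7
```

```text
9.3 [ 0.57042897 -0.09766348  0.09985756] [-8.55407497  1.932979   25.90130149]
```

View pics/scene7z.png

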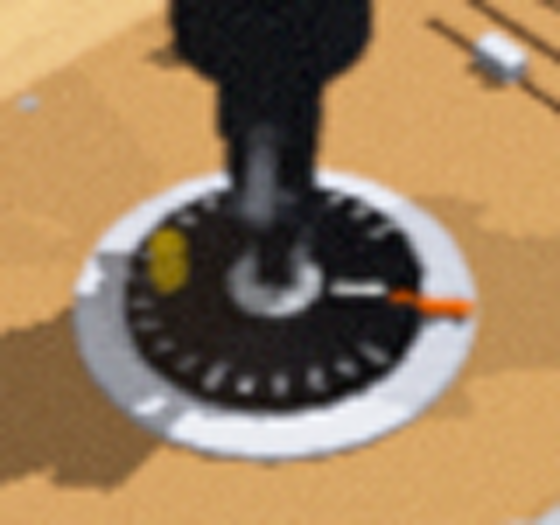

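{"op": "drive_tool", "data": {"increments": "0 0 -0.001 0;0 0 0 0;0 0 0 0"}}

```text
t: 9.55
eef_pos: [0.5705, -0.0976, 0.0998]
tool_rot: [0.001, 0.94, 0.34, -0.0]
contact_force: [-13.1, 2.1, 33.2]
gripper_width: 0.003
```

Hard stop reached: z has stopped changing while the force rises to 33 N. I'll lift clear and check.

{"op": "drive_tool", "data": {"increments": "0 0 0.005 0;0 0 0.01 0;0 0 0.03 0;0 0 0.03 0;0 0 0.03 0;0 0.035 0 0;0 0.035 0 0;0 0.035 0 0;0 0.035 0 0;0 0.035 0 0;0 0.035 0 0;0 0.035 0 0"}}

```text
t: 10.55
eef_pos: [0.5702, 0.1488, 0.2014]
tool_rot: [0.0, 0.94, 0.34, -0.0]
contact_force: [0.5, 0.4, -0.6]
gripper_width: 0.0
```

{"op": "drive_tool", "data": {"increments": "0 0 0 0;0 0 0 0;0 0 0 0;0 0 0 0"}}

```text
t: 10.88
eef_pos: [0.5707, 0.1454, 0.2011]
tool_rot: [0.0, 0.941, 0.339, -0.0]
contact_force: [-0.7, -0.6, -0.0]
gripper_width: -0.001
```

```bash
python3 look.py 8
python3 - <<'E'
from ang import *
a=cv2.imread('pics/top0.png');b=cv2.imread('pics/top8.png')
for n,h0,h1 in ():pass
E
```

```text
10.9833 [0.570792   0.14542225 0.2012345 ] [-0.68645299  0.08591025 -0.17791796]
```

View pics/scene8z.png

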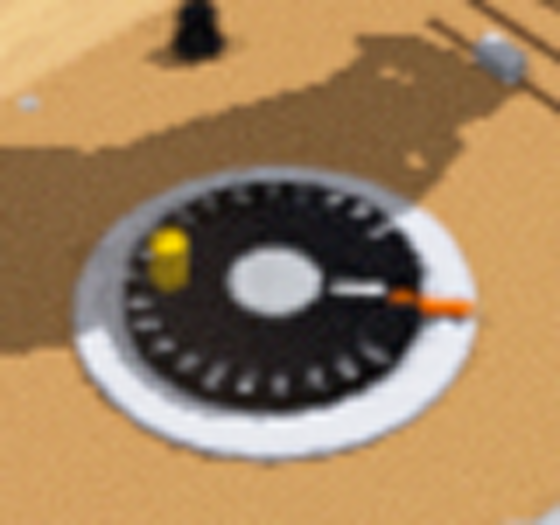

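View pics/top8z.png

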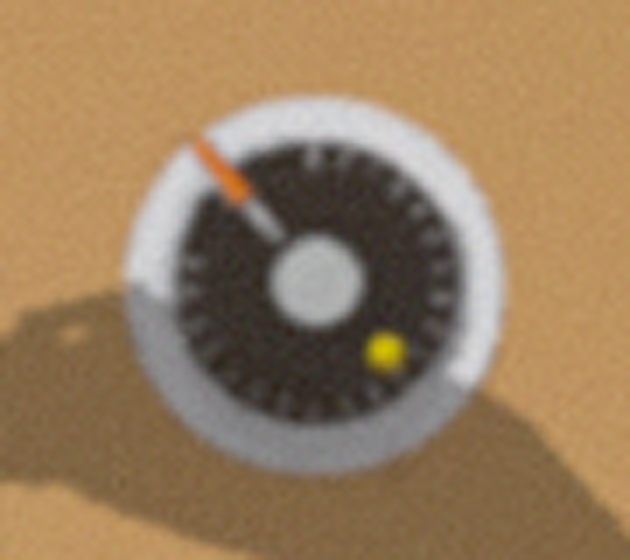

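View pics/top8.png

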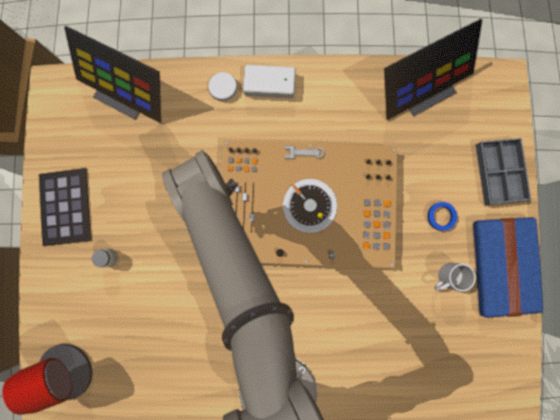

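Run:
```python
from ang import *
H,e=tri(zp('scene',274,281),zp('top',317,281));L,e2=tri(zp('scene',170,242),zp('top',386,351));d=L-H
print(H,e,L,e2,np.degrees(np.arctan2(-d[1],-d[0])))
```

```text
[ 0.57152664 -0.09950804  0.07527741] 0.0008830573415370445 [ 0.54051773 -0.12610706  0.09450279] 0.0012148249596723032 40.622542683231394
```

```bash
python3 -c "
from station import bot
print(bot.hand_in())"
```

```text
the job is handed in; nothing more can be done
None
```

I pushed the lug about 59° clockwise with the closed fingertip until the notch lay over the pin. I then pressed the rose down at the hub to a hard stop at about 33 N, lifted clear and handed in at about 11 s.

**Last checks:**
- **Press depth:** the hub and lug tops both triangulate about 9.3 mm lower than before the press (9.5 mm is fully home). The pin sits in the notch in both views.
- **Alignment:** the lug puts the notch at 40.6°, against the pin at about 39°. That is about 1.5 mm off at the notch.
- **Loose things:** they look unmoved in the last top picture. I judged this by eye and did not measure it.

**One disagreement:** before pressing, the white line read 43.6° in the scene view but 40.2° in the top view. I relied on the lug, which gave about 40° in both views. The rose then dropped fully without catching on the pin.

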